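# Seat the pick-up plate on its three-ball mount at the balancing machine

## Task

Put the pick-up plate back on its three-ball mount: barrel over the single ball, grooves over all three balls, pressed down past the two spring rollers so that they hold it fully home and level. Feel for the balls with light force and keep hold of the plate, easing it down in the grip as the springs pull, until it sits on them, neither forced nor slammed; only then let go. Leave the clip bin, hub collar and spanner alone.

Things in the scene. Friction and masses are not known exactly. Their poses are not given: they have to be found in the camera images.
- plate_grip (a point): Centre of the black handle of the loose pick-up plate (aluminium, 130 x 100 x 8 mm in x, y, z; 0.28 to 0.56 kg). The handle stands upright in the plate's middle: 14 mm thick along y, 32 mm wide along x, 60 mm tall; the plate's top face lies 30 mm below this point, its underside (groove blocks) 48 mm below. z up. It starts lying level on the bench.
- plate_barrel (a point): Middle of the steel sensor barrel on the plate's top at its +x end: 16 mm thick, along x, from 40 to 96 mm from the handle's centre, its axis 19 mm below the handle's centre, in a clamp block 30 mm wide whose top lies 10 mm below the handle's centre. Axes as the plate's.
- plate_ridge (a point): Middle of the crest of the steel ridge on the plate's +y side; the -y side has the same. Ridges are 36 mm long in x, with 45 degree flanks, 10 mm high, above and below; crests 57 mm from the plate's middle, 34 mm below the handle's centre.
- plate_groove (a point): Mouth, at the plate's underside, of the V groove at the +x end. Three radial V grooves (45 degree flanks, mouths 16 mm wide, 8 mm deep, 20 mm long) lie 46 mm from the middle, at 0, 120 and 240 degrees from +x.
- pedestal: The fixed mount: grey casting 150 x 180 x 30 mm; origin at the centre of its underside, z up. On it, on locked slides, an aluminium nest 130 x 190 mm with three steel balls, 14 mm diameter, 46 mm from its middle: the single ball at +x, the others at 120 and 240 degrees. Grey blocks at its +y and -y ends, a spring roller before each; their tops lie 20 mm below the seated plate's handle centre.
- home_mid (a point): Fixed to the pedestal, axes as its own, 141.9 mm above its origin: where the handle's centre is with the plate home, if the nest is set mid-way. The slides are locked where last set, unmeasured: the true home lies up to 3 mm off in x and in y and up to 10 mm higher or lower, same yaw. A plate d mm off sideways meets a ball at most d mm above home, which pushes it sideways to home.
- catch_left (a joint): Spring roller (10 mm diameter, 30 mm long, along x) at the +y side, m outwards: 0 free; the ridge meets it 16 mm above home; about 0.007 as the crest passes, 6.5 mm above home; 0.0025 fully home (1 mm more per mm too high). Both together resist the plate with up to 10 to 15 N, then pull it down with 5 to 10 N.
- catch_right (a joint): The same roller at the -y side, m outwards. Summed over all contacts with balls and rollers, the plate bears on the nest with 20 to 35 N when home; it must never bear on it with more than 45 N. Pressed some 10 N harder than the springs pull, or let go several mm above home, it may.
- clip_bin: Bystander: open grey bin of balancing clips, 90 x 110 x 45 mm; origin at the centre of its underside.
- hub: Bystander: dark steel hub collar, 52 mm diameter, 35 mm tall, lying on the bench; origin at the centre of its underside.
- spanner: Bystander: steel spanner lying on the bench along its x; origin at the middle of its underside.
Not all that is in view belongs to the job. What is shaped like the part that bears plate_grip but brown is not meant.

How it is judged:
On the way, in this order (a step that is already met when the one before it is completed fails the run):
1. the plate is lifted clear of the bench (height (world z) of plate_grip above 0.08 m and contact force between the fingers and plate above 1 N), for 0.2 s.
2. the plate has been eased down to its home on the balls while still held in the fingers (z of plate_grip in the frame of nest below 0.0711 m and horizontal distance between plate_grip and nest below 0.003 m and contact force between the fingers and plate above 3 N), for 0.1 s.
At the end, for the whole second after the job is handed in: Plate released, at rest, fully home on the nest: handle centre within 2 mm of the nest's middle and at most 1.3 mm above its home height (71.2 mm over the nest's underside), level (0.02 rad), x along the nest's x (0.03 rad), both spring rollers bearing on it (slides over 1 mm) (z of plate_grip in the frame of nest below 0.0712 m and horizontal distance between plate_grip and nest below 0.002 m and angle between plate_grip's own z axis and vertical below 0.02 rad and angle between the x axis of plate_grip and the x axis of nest, either way round below 0.03 rad and value of joint each of catch_left, catch_right above 0.001 m and linear speed of plate below 0.01 m/s and contact force between the fingers and plate below 0.2 N); the robot touches nothing.
It fails at once if the plate bears on the nest (balls and rollers, all contacts summed) with more than 45 N: forced or slammed (contact force between plate and nest above 45 N).
It fails at once if the clip bin is moved by more than 15 mm (distance of clip_bin from where it was at the start of the episode above 0.015 m).
It fails at once if the hub is moved by more than 15 mm (distance of hub from where it was at the start of the episode above 0.015 m).
It fails at once if the spanner is moved by more than 15 mm (distance of spanner from where it was at the start of the episode above 0.015 m).
It also fails if it takes over 61 s, if anything falls off the work surface, if the arm or the gripper's body presses on something with over 40 N, if the wrist force passes 120 N, or if a joint passes its speed limit or range.

## Robot

A 6-joint arm with a two-finger parallel gripper is mounted at the origin on the work surface. World frame = base frame: x ahead of the robot, y to its left, z up, the work surface at z = 0. Lengths are in m, angles in rad, forces in N, time in s.
With the tool pointing down it reaches from about 0.275 to 0.85 m from the base axis. Payload 5.2 kg.
Tool frame: the origin (TCP) lies on the mounting face of the last link; the fingertips stand 173 mm ahead of it and the grasp point (between the pads) lies 155 mm ahead of it; z points along the fingers, y is the direction in which the jaws open and shut (so a half turn about z gives the same grasp; the last joint's range is limited). The gripper opens to 85 mm and grips with 20 to 120 N. Pads are 22 mm wide; open, the fingers measure 114 mm over their backs; the gripper's body (76 mm by 85 mm) begins 54 mm behind the grasp point. The pads swing forward as they close: fully open they stand 13 mm farther back than shut.
Start: joints at [-1.362, 0.259, 1.535, -0, 1.348, -0.203], TCP at [0.22, -0.504, 0.405] pointing down, gripper open.
Joint ranges: [-3.14, 3.14], [-0.91, 2.08], [0.19, 2.58], [-1.22, 4.36], [0.22, 2.71], [-3.12, 3.12]. Speed limits (rad/s): [2.57, 2.57, 3.14, 3.14, 3.14, 3.14].

## Interface

Orientations are given as a unit quaternion [w, x, y, z].
In Python, from workcell import robot, viewer gives the robot as it stands.
- The arm moves only by the tool step_arm, never from a script. Its argument "rows" is a list of rows, each an object of numbers: "tx", "ty", "tz": the shift along the tool's x, y, z in mm; "wx", "wy", "wz": the turn, a rotation vector about the tool's x, y, z in degrees; "claw": the finger opening in mm, from 0 to 85.4. In form: [{"tx": .., "ty": .., "tz": .., "wx": .., "wy": .., "wz": .., "claw": ..}, ...]. A call has 1 to 12 rows; each row is the pose to reach, as a shift and turn from the pose commanded when the call began, along the tool's axes at that moment; what a row does not reach only later rows make up. A row lasts 1/10 s, in which the tool goes at most 50 mm and 8.59 degrees, less where a joint would pass 70% of its speed; a pose out of reach is approached as far as the arm can. A call with a gripper value outside its range is refused whole. The fingers move at their own pace and stop on an object; "grip_force" is the grip in N (left out, the last holds). Time passes only in rows, so rows that repeat a pose let the fingers close. It gives the time, the measured TCP pose, the force and the opening at its end, in the units of the state.
- robot.observe(): the state, without advancing time (a new reading comes with each control period).
- viewer.camera(name): name is "side" or "top"; returns (picture, depth): 480x640x3 uint8, red, green, blue; 480x640 float32, m along the optical axis (not along the pixel's ray), 0 where there is no reading.
- viewer.camera_info(name): a dict with "intrinsics" (3x3 intrinsics, pixels), "pose" (4x4, takes a point from camera to world coordinates). Camera axes: x right, y up, looking along -z (the intrinsics and any distortion apply to the point x, -y, -z); pixel columns grow to the right and rows downward; lengths in m; the calibration is good to about 2 mm. A picture is of the moment at which its call begins. camera_info takes no time and is no camera call.
- robot.finish_job(): hands the job in, once; it reports no verdict.
The state is a dict: "clock": time; "q": joint angles; "joint_velocities": joint speeds; "joint_torque": joint torques, N m; "tool_pos": TCP position; "tcp_rot": TCP orientation; "ft_force": force on the tool from outside, world axes, zero at the start; "wrist_torque": the same for the moment, N m; "grip_width": finger opening in m.
Only numpy, scipy, OpenCV 4.12 (cv2) and the standard library are available. Lean on these libraries where they do the work, as an engineer would, in place of code of your own. Each camera call takes 0.05 s, during which the arm holds its last target. There are 200 camera calls.

## Working session

There is one attempt and no reset: what is moved stays moved. The work goes in short steps, Python scripts to look and compute and a tool call to move; the robot and the scene stay as the last step left them, time stands still between calls to the robot, and variables do not carry over. Pictures are saved under pics/ and viewed, about 8 in all and at most 12, crops included, and the job is handed in when it is done.

Besides the shell and the picture viewer there is one more tool, called after ">>>" in YAML: its name, and indented under it one key for each argument. step_arm: Moves the arm, as the interface text tells. Its arguments: {"type":"object","properties":{"rows":{"type":"array"},"grip_force":{"type":"number"}},"required":["rows"]}

```bash
mkdir -p pics; ls; cat > h.py <<'E'
import numpy as np,cv2
from workcell import robot,viewer
def grab(n,tag):
    p,d=viewer.camera(n); np.savez(f'pics/{tag}.npz',p=p,d=d); cv2.imwrite(f'pics/{tag}.png',p[:,:,::-1]); return p,d
def cloud(n,d):
    i=viewer.camera_info(n);K=np.array(i['intrinsics']);T=np.array(i['pose'])
    v,u=np.mgrid[:480,:640]
    x=(u-K[0,2])/K[0,0]*d; y=(v-K[1,2])/K[1,1]*d
    P=np.stack([x,-y,-d],-1)
    return P@T[:3,:3].T+T[:3,3]
def ray(n,u,v,z):
    i=viewer.camera_info(n);K=np.array(i['intrinsics']);T=np.array(i['pose'])
    r=T[:3,:3]@np.array([(u-K[0,2])/K[0,0],-(v-K[1,2])/K[1,1],-1]);o=T[:3,3]
    return o+r*(z-o[2])/r[2]
E
python3 - <<'E'
from h import *
for n in ('top','side'):
    grab(n,n+'0'); i=viewer.camera_info(n); print(n,i)
a=[cv2.imread(f'pics/{n}0.png') for n in('top','side')]
print(robot.observe())
E
```

```text
pics
top {'intrinsics': array([[493.48713062,   0.        , 323.44433854],
       [  0.        , 493.48713062, 244.52815344],
       [  0.        ,   0.        ,   1.        ]]), 'pose': array([[ 0.00453956,  0.98687496, -0.16142244,  0.42616272],
       [-0.9999869 ,  0.00486193,  0.0016021 ,  0.00347177],
       [ 0.0023659 ,  0.16141305,  0.9868841 ,  1.16458586],
       [ 0.        ,  0.        ,  0.        ,  1.        ]])}
side {'intrinsics': array([[446.11430414,   0.        , 320.61352051],
       [  0.        , 446.11430414, 242.16360796],
       [  0.        ,   0.        ,   1.        ]]), 'pose': array([[-0.94773648,  0.19595545, -0.25178767,  0.30115239],
       [-0.31840027, -0.53038453,  0.78569301,  0.88289737],
       [ 0.02041654,  0.82479919,  0.56505704,  0.74129263],
       [ 0.        ,  0.        ,  0.        ,  1.        ]])}
{'clock': 0.1, 'q': array([-1.36176829e+00,  2.59252768e-01,  1.53600871e+00,  8.92107861e-06,
        1.34802904e+00, -2.02778437e-01]), 'joint_velocities': array([-0.00012729, -0.00125791, -0.00338824,  0.00194909, -0.00181476,
       -0.0012957 ]), 'joint_torque': array([ 3.04665460e-03, -4.46970999e+01, -2.91246593e+01, -1.78553473e-04,
        6.23719330e-03,  3.16813157e-05]), 'tool_pos': array([ 0.2201349 , -0.50379291,  0.40395286]), 'tcp_rot': array([-8.48939209e-04,  9.78876565e-01,  2.04450361e-01,  1.69672596e-06]), 'ft_force': array([ 0.62910804, -0.33414383,  0.12509428]), 'wrist_torque': array([-0.01242015,  0.0515087 ,  0.00645569]), 'grip_width': 0.08543395116506063}
```

View pics/top0.png

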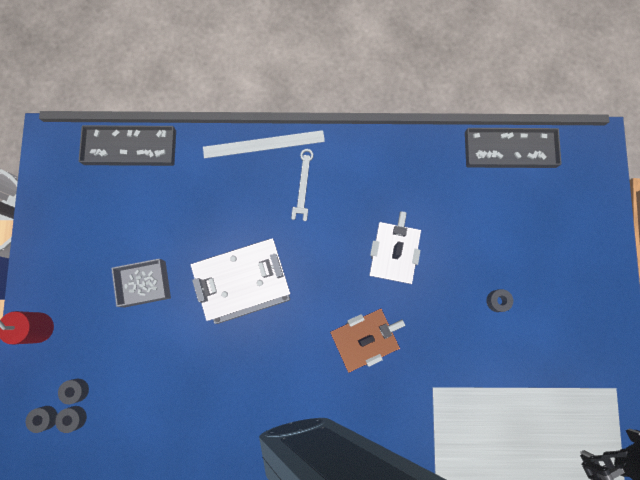

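View pics/side0.png

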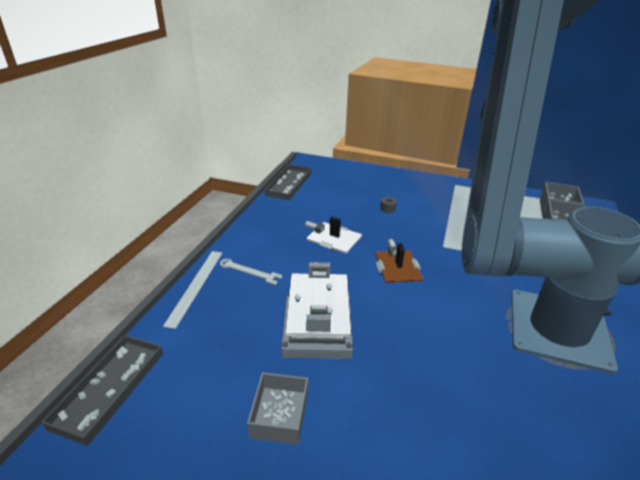

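The top view shows the loose white plate at about (397,250), its barrel pointing image-up (+x). The nest is at (240,280), with balls at (233,258), (224,294) and (260,283), so the single ball also points image-up. The side view agrees; the brown decoy is at (365,340).

```bash
python3 - <<'E'
from h import *
for n,bp,bn in (('top',(360,425,205,290),(185,295,235,325)),('side',(300,365,212,255),(275,360,258,360))):
    z=np.load(f'pics/{n}0.npz');p=z['p'];d=z['d'];C=cloud(n,d);hsv=cv2.cvtColor(p,cv2.COLOR_RGB2HSV)
    for nm,b in(('plate',bp),('nest',bn)):
        s=np.s_[b[2]:b[3],b[0]:b[1]];c=C[s];h=hsv[s];ok=d[s]>0
        print(n,nm,'zhist',[(round(a*1000),int(k)) for k,a in zip(*np.histogram(c[ok][:,2],bins=np.arange(-.01,.15,.005))) if k>3])
        fg=ok&((h[...,1]<80)|(h[...,2]<50))&(c[...,2]>.006)
        white=fg&(h[...,2]>200); blk=fg&(h[...,2]<60)
        for q,m in(('white',white),('black',blk)):
            m=cv2.morphologyEx(m.astype(np.uint8),cv2.MORPH_OPEN,np.ones((2,2),np.uint8))
            P=c[m>0]; 
            if len(P)<10: continue
            zm=np.median(P[:,2]); r=cv2.minAreaRect((P[:,:2]*1000).astype(np.float32))
            print(' ',q,len(P),'zmed',zm.round(4),'zpct',np.percentile(P[:,2],[5,95]).round(4),'rect',r,'mean',P.mean(0).round(4))
        # grayish, nonwhite contours
        g=(fg&~white&~blk).astype(np.uint8)
        k,l,st,ce=cv2.connectedComponentsWithStats(g)
        for j in range(1,k):
            if st[j,4]>12:
                P=c[l==j]; print('  grey',st[j,4],(ce[j]+[b[0],b[2]]).round(1),P.mean(0).round(4),'z',np.percentile(P[:,2],[10,90]).round(4))
    b=[(185,425),(205,325)] if n=='top' else [(270,370),(210,360)]
    im=cv2.resize(p[b[1][0]:b[1][1],b[0][0]:b[0][1],::-1],None,fx=3.3,fy=3.3,interpolation=cv2.INTER_CUBIC);cv2.imwrite(f'pics/{n}crop.png',im)
E
```

```text
top plate zhist [(-10, 100), (-5, 1830), (0, 1048), (5, 16), (10, 388), (15, 1504), (20, 268), (25, 26), (30, 86), (35, 112), (40, 13), (45, 6), (50, 6), (55, 5), (60, 8), (65, 4), (70, 15), (75, 71), (80, 6)]
  white 2051 zmed 0.0171 zpct [0.012  0.0233] rect ((532.1087646484375, -134.8949737548828), (135.13755798339844, 321.2747497558594), 60.25396728515625) mean [ 0.5916 -0.1685  0.0202]
  grey 162 [399.8 228.4] [ 0.6503 -0.1765  0.0339] z [0.0275 0.0394]
  grey 43 [373.9 246.6] [ 0.6093 -0.117   0.0183] z [0.0147 0.022 ]
  grey 151 [397.4 249.9] [ 0.5947 -0.1652  0.0633] z [0.0285 0.0791]
  grey 25 [416.5 256.7] [ 0.5859 -0.2171  0.0171] z [0.0122 0.0221]
top nest zhist [(-10, 63), (-5, 2184), (0, 1906), (5, 53), (10, 10), (15, 12), (20, 18), (25, 231), (30, 190), (35, 20), (70, 16), (75, 896), (80, 3219), (85, 222), (90, 35), (95, 66), (100, 25), (105, 25), (110, 95), (115, 423), (120, 141)]
  white 4450 zmed 0.0818 zpct [0.0777 0.0996] rect ((487.0428771972656, 157.8055877685547), (227.45404052734375, 241.59046936035156), 21.745920181274414) mean [0.5225 0.1824 0.0875]
  grey 2
[... 971 characters left out ...]
st zhist [(-10, 12), (-5, 2179), (0, 845), (5, 132), (10, 113), (15, 117), (20, 114), (25, 583), (30, 273), (35, 128), (40, 171), (45, 41), (70, 78), (75, 693), (80, 2190), (85, 79), (90, 91), (95, 93), (100, 56), (105, 58), (110, 128), (115, 442), (120, 28)]
  white 2682 zmed 0.081 zpct [0.0786 0.0835] rect ((444.485595703125, 442.41021728515625), (136.5758056640625, 926.2520141601562), 16.86676788330078) mean [0.5235 0.1872 0.083 ]
  grey 323 [319.  270.2] [0.5493 0.1152 0.1108] z [0.0881 0.1188]
  grey 34 [328.5 287. ] [0.5173 0.1422 0.0913] z [0.0825 0.0973]
  grey 2444 [316.3 336.1] [0.5059 0.2579 0.0526] z [0.0171 0.1153]
  grey 32 [297.  298.3] [0.5699 0.2021 0.0917] z [0.084  0.0972]
```

View pics/topcrop.png

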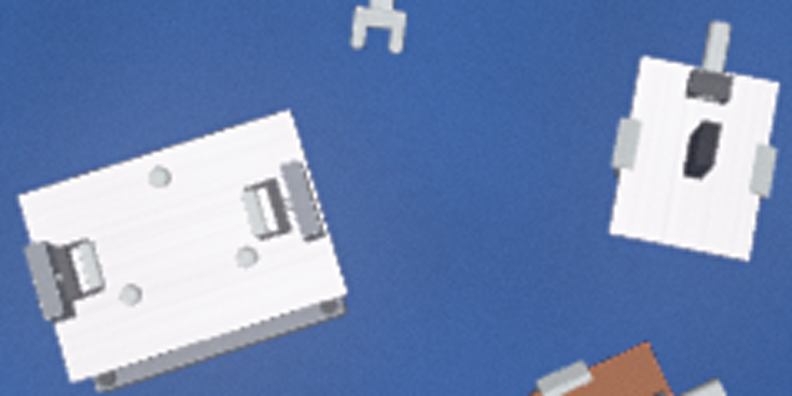

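```bash
cat > m.py <<'E'
from h import *
def rect(n,p,b,z,lo=205):
    h=cv2.cvtColor(p,cv2.COLOR_RGB2HSV)
    m=np.zeros((480,640),np.uint8);m[b[2]:b[3],b[0]:b[1]]=((h[...,1]<70)&(h[...,2]>lo))[b[2]:b[3],b[0]:b[1]]
    m=cv2.morphologyEx(m,cv2.MORPH_OPEN,np.ones((5,5),np.uint8))
    c=max(cv2.findContours(m,cv2.RETR_EXTERNAL,cv2.CHAIN_APPROX_NONE)[0],key=cv2.contourArea)[:,0]
    W=np.array([ray(n,u,v,z)[:2]*1000 for u,v in c],np.float32)
    return cv2.minAreaRect(W)
E
python3 - <<'E'
from m import *
for n,bp,bn in (('top',(360,425,205,290),(185,295,235,325)),('side',(300,365,212,255),(275,360,258,345))):
    z=np.load(f'pics/{n}0.npz');p=z['p'];d=z['d'];C=cloud(n,d);hsv=cv2.cvtColor(p,cv2.COLOR_RGB2HSV)
    print(n,'plate',rect(n,p,bp,.0175),'nest',rect(n,p,bn,.0815))
    # block tops: cloud z>.112 in nest area
    m=np.zeros((480,640),np.uint8);s=np.s_[bn[2]:bn[3],bn[0]:bn[1]]
    m[s]=((C[s][...,2]>.112)&(C[s][...,2]<.13)&(d[s]>0))
    k,l,st,ce=cv2.connectedComponentsWithStats(m)
    for j in range(1,k):
        if st[j,4]>40:
            P=C[l==j]; print('  block',st[j,4],ce[j].round(1),'zmed',np.median(P[:,2]).round(4),'mean',P.mean(0).round(4),'rayrect',cv2.minAreaRect(np.array([ray(n,u,v,np.median(P[:,2]))[:2]*1000 for v,u in np.argwhere(l==j)],np.float32)))
    # handle top
    s=np.s_[bp[2]:bp[3],bp[0]:bp[1]];m=np.zeros((480,640),bool);m[s]=(C[s][...,2]>.07)&(C[s][...,2]<.085)&(d[s]>0)
    P=C[m];print('  handle',len(P),np.median(P,0).round(4),cv2.minAreaRect((P[:,:2]*1000).astype(np.float32)))
p=np.load('pics/top0.npz')['p'];g=p[...,1].astype(int)
# balls: grey on white
roi=g[235:325,185:295]
m=((roi<228)&(roi>120)).astype(np.uint8);k,l,st,ce=cv2.connectedComponentsWithStats(m)
for j in range(1,k):
    if 15<st[j,4]<90:
        u,v=ce[j]+[185,235];print('ball?',st[j],u,v,ray('top',u,v,.091).round(4))
E
```

```text
top plate ((596.3472900390625, -167.10272216796875), (99.62885284423828, 129.6578369140625), 79.15248107910156) nest ((526.4515380859375, 185.62850952148438), (130.07276916503906, 190.0535430908203), 18.23333168029785)
  block 152 [275.7 264.9] zmed 0.1175 mean [0.5529 0.1035 0.1175] rayrect ((553.197021484375, 103.583984375), (50.46405029296875, 13.962541580200195), 18.26076889038086)
  block 158 [265.2 268.1] zmed 0.1186 mean [0.5459 0.1256 0.1183] rayrect ((546.32275390625, 125.39813232421875), (36.903926849365234, 25.337766647338867), 17.228355407714844)
  block 168 [208.6 286.1] zmed 0.119 mean [0.5068 0.2445 0.1187] rayrect ((506.8205261230469, 244.1168670654297), (36.56355285644531, 25.35099983215332), 18.277633666992188)
  block 167 [198.2 289.6] zmed 0.1177 mean [0.4995 0.2664 0.1176] rayrect ((499.5931396484375, 266.1900634765625), (50.08850860595703, 15.380501747131348), 19.03692626953125)
  handle 92 [ 0.5969 -0.1667  0.0771] ((596.4164428710938, -166.80435180664062), (13.886603355407715, 31.674774169921875), 78.38851165771484)
side plate ((595.9227905273438, -168.0124359
[... 277 characters left out ...]
.0626220703125), (48.75788497924805, 47.984901428222656), 20.11719512939453)
  block 326 [318.4 313.5] zmed 0.1171 mean [0.5029 0.2563 0.1169] rayrect ((504.2451171875, 255.1143798828125), (47.998043060302734, 46.22831726074219), 19.763057708740234)
  handle 47 [ 0.5958 -0.1649  0.0759] ((595.6676635742188, -166.70689392089844), (19.559368133544922, 31.668132781982422), 73.05408477783203)
ball? [48 10 18  6 18] 241.5 247.38888888888889 [0.5945 0.1821 0.091 ]
ball? [45 20  7  7 41] 233.0 258.2439024390244 [0.5703 0.2    0.091 ]
ball? [71 44  8  8 42] 259.42857142857144 282.35714285714283 [0.5177 0.1407 0.091 ]
ball? [36 56  7  7 38] 224.31578947368422 293.86842105263156 [0.4923 0.2161 0.091 ]
```

>>> step_arm:
  rows:
    - {"tx": 479.5, "ty": -158, "tz": 104, "wz": 34.44, "claw": 45}
    - {"tx": 479.5, "ty": -158, "tz": 104, "wz": 34.44, "claw": 45}
    - {"tx": 479.5, "ty": -158, "tz": 104, "wz": 34.44, "claw": 45}
    - {"tx": 479.5, "ty": -158, "tz": 104, "wz": 34.44, "claw": 45}
    - {"tx": 479.5, "ty": -158, "tz": 104, "wz": 34.44, "claw": 45}
    - {"tx": 479.5, "ty": -158, "tz": 104, "wz": 34.44, "claw": 45}
    - {"tx": 479.5, "ty": -158, "tz": 104, "wz": 34.44, "claw": 45}
    - {"tx": 479.5, "ty": -158, "tz": 104, "wz": 34.44, "claw": 45}
    - {"tx": 479.5, "ty": -158, "tz": 104, "wz": 34.44, "claw": 45}
    - {"tx": 479.5, "ty": -158, "tz": 104, "wz": 34.44, "claw": 45}
    - {"tx": 479.5, "ty": -158, "tz": 104, "wz": 34.44, "claw": 45}
    - {"tx": 479.5, "ty": -158, "tz": 104, "wz": 34.44, "claw": 45}
  grip_force: 40

```text
$.rows[0]: bad value
```

>>> step_arm:
  rows:
    - {"tx": 479.5, "ty": -158, "tz": 104, "wx": 0, "wy": 0, "wz": 34.4, "claw": 45}
    - {"tx": 479.5, "ty": -158, "tz": 104, "wx": 0, "wy": 0, "wz": 34.4, "claw": 45}
    - {"tx": 479.5, "ty": -158, "tz": 104, "wx": 0, "wy": 0, "wz": 34.4, "claw": 45}
    - {"tx": 479.5, "ty": -158, "tz": 104, "wx": 0, "wy": 0, "wz": 34.4, "claw": 45}
    - {"tx": 479.5, "ty": -158, "tz": 104, "wx": 0, "wy": 0, "wz": 34.4, "claw": 45}
    - {"tx": 479.5, "ty": -158, "tz": 104, "wx": 0, "wy": 0, "wz": 34.4, "claw": 45}
    - {"tx": 479.5, "ty": -158, "tz": 104, "wx": 0, "wy": 0, "wz": 34.4, "claw": 45}
    - {"tx": 479.5, "ty": -158, "tz": 104, "wx": 0, "wy": 0, "wz": 34.4, "claw": 45}
    - {"tx": 479.5, "ty": -158, "tz": 104, "wx": 0, "wy": 0, "wz": 34.4, "claw": 45}
    - {"tx": 479.5, "ty": -158, "tz": 104, "wx": 0, "wy": 0, "wz": 34.4, "claw": 45}
    - {"tx": 479.5, "ty": -158, "tz": 104, "wx": 0, "wy": 0, "wz": 34.4, "claw": 45}
    - {"tx": 479.5, "ty": -158, "tz": 104, "wx": 0, "wy": 0, "wz": 34.4, "claw": 45}
  grip_force: 40

```text
clock: 1.3
tool_pos: [0.5982, -0.1639, 0.2988]
tcp_rot: [-0.001, 0.996, -0.092, -0.001]
ft_force: [-0.8, 0.6, 0.1]
grip_width: 0.0447
```

>>> step_arm:
  rows:
    - {"tx": 0, "ty": 0, "tz": 0, "wx": 0, "wy": 0, "wz": 0, "claw": 45}
    - {"tx": 0, "ty": 0, "tz": 0, "wx": 0, "wy": 0, "wz": 0, "claw": 45}
    - {"tx": 0, "ty": 0, "tz": 0, "wx": 0, "wy": 0, "wz": 0, "claw": 45}

```text
clock: 1.6
tool_pos: [0.5956, -0.1685, 0.3011]
tcp_rot: [0.0, 0.995, -0.095, 0.0]
ft_force: [-1.5, -0.2, -0.3]
grip_width: 0.0451
```

```bash
python3 - <<'E'
from h import *
o=robot.observe();q=o['tcp_rot'];print(o['tool_pos'],np.degrees(2*np.arctan2(q[2],q[1])),o['ft_force'],o['q'])
p,d=grab('side','side1');cv2.imwrite('pics/s1c.png',cv2.resize(p[150:300,240:440,::-1],None,fx=3,fy=3))
E
```

```text
[ 0.59560146 -0.16847452  0.30109337] -10.903311899652657 [-1.5279718  -0.23108739 -0.31275084] [-4.55556604e-01  4.62056182e-01  1.50026764e+00 -3.03503345e-04
  1.17897207e+00  1.30565427e+00]
```

View pics/s1c.png

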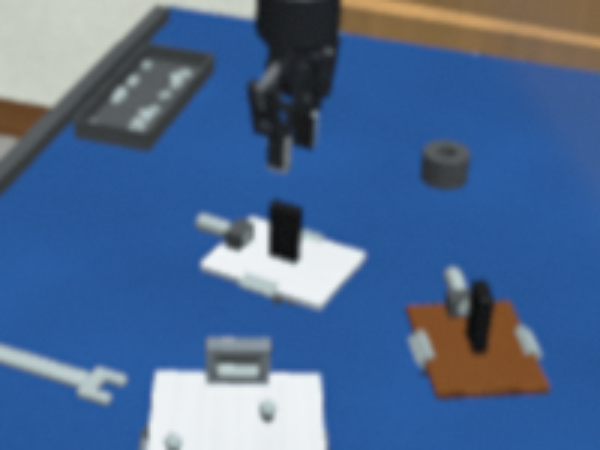

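The gripper (cropped view) is straight above the black handle, with the fingers either side of it. Descending now.

>>> step_arm:
  rows:
    - {"tx": 0, "ty": 0, "tz": 30, "wx": 0, "wy": 0, "wz": 0, "claw": 45}
    - {"tx": 0, "ty": 0, "tz": 60, "wx": 0, "wy": 0, "wz": 0, "claw": 45}
    - {"tx": 0, "ty": 0, "tz": 80, "wx": 0, "wy": 0, "wz": 0, "claw": 45}
    - {"tx": 0, "ty": 0, "tz": 92, "wx": 0, "wy": 0, "wz": 0, "claw": 45}
    - {"tx": 0, "ty": 0, "tz": 92, "wx": 0, "wy": 0, "wz": 0, "claw": 45}
    - {"tx": 0, "ty": 0, "tz": 92, "wx": 0, "wy": 0, "wz": 0, "claw": 45}
    - {"tx": 0, "ty": 0, "tz": 92, "wx": 0, "wy": 0, "wz": 0, "claw": 45}

```text
clock: 2.35
tool_pos: [0.5969, -0.1678, 0.2102]
tcp_rot: [0.0, 0.996, -0.094, 0.001]
ft_force: [0.5, 0.3, 0.7]
grip_width: 0.045
```

>>> step_arm:
  rows:
    - {"tx": 0, "ty": 0, "tz": 0, "wx": 0, "wy": 0, "wz": 0, "claw": 10}
    - {"tx": 0, "ty": 0, "tz": 0, "wx": 0, "wy": 0, "wz": 0, "claw": 10}
    - {"tx": 0, "ty": 0, "tz": 0, "wx": 0, "wy": 0, "wz": 0, "claw": 10}
    - {"tx": 0, "ty": 0, "tz": 0, "wx": 0, "wy": 0, "wz": 0, "claw": 10}
    - {"tx": 0, "ty": 0, "tz": 0, "wx": 0, "wy": 0, "wz": 0, "claw": 10}
    - {"tx": 0, "ty": 0, "tz": 0, "wx": 0, "wy": 0, "wz": 0, "claw": 10}
    - {"tx": 0, "ty": 0, "tz": 0, "wx": 0, "wy": 0, "wz": 0, "claw": 10}
    - {"tx": 0, "ty": 0, "tz": 0, "wx": 0, "wy": 0, "wz": 0, "claw": 10}
  grip_force: 40

```text
clock: 3.15
tool_pos: [0.5966, -0.1674, 0.2096]
tcp_rot: [0.0, 0.996, -0.094, 0.001]
ft_force: [-0.7, 0.6, 5.8]
grip_width: 0.0137
```

>>> step_arm:
  rows:
    - {"tx": 0, "ty": 0, "tz": -5, "wx": 0, "wy": 0, "wz": 0, "claw": 10}
    - {"tx": 0, "ty": 0, "tz": -20, "wx": 0, "wy": 0, "wz": 0, "claw": 10}
    - {"tx": 0, "ty": 0, "tz": -45, "wx": 0, "wy": 0, "wz": 0, "claw": 10}
    - {"tx": 0, "ty": 0, "tz": -75, "wx": 0, "wy": 0, "wz": 0, "claw": 10}
    - {"tx": 0, "ty": 0, "tz": -105, "wx": 0, "wy": 0, "wz": 0, "claw": 10}
    - {"tx": 0, "ty": 0, "tz": -130, "wx": 0, "wy": 0, "wz": 0, "claw": 10}
    - {"tx": 0, "ty": 0, "tz": -145, "wx": 0, "wy": 0, "wz": 0, "claw": 10}
    - {"tx": 0, "ty": 0, "tz": -150, "wx": 0, "wy": 0, "wz": 0, "claw": 10}
    - {"tx": 0, "ty": 0, "tz": -150, "wx": 0, "wy": 0, "wz": 0, "claw": 10}
    - {"tx": 0, "ty": 0, "tz": -150, "wx": 0, "wy": 0, "wz": 0, "claw": 10}
    - {"tx": 0, "ty": 0, "tz": -150, "wx": 0, "wy": 0, "wz": 0, "claw": 10}
    - {"tx": 0, "ty": 0, "tz": -150, "wx": 0, "wy": 0, "wz": 0, "claw": 10}

```text
clock: 4.35
tool_pos: [0.5961, -0.1672, 0.3574]
tcp_rot: [-0.0, 0.996, -0.094, -0.001]
ft_force: [0.6, 1.1, -3.5]
grip_width: 0.0138
```

```bash
python3 - <<'E'
from h import *
o=robot.observe();q=o['tcp_rot'];print(o['clock'],o['tool_pos'],np.degrees(2*np.arctan2(q[2],q[1])),o['ft_force'],o['wrist_torque'],o['grip_width'])
a=np.radians(2*0+np.degrees(2*np.arctan2(q[2],q[1])));d=np.array([526.6-596.35,185.3+167.1])
print('tx,ty',d[0]*np.cos(a)+d[1]*np.sin(a),d[0]*np.sin(a)-d[1]*np.cos(a))
E
```

```text
4.35 [ 0.59614028 -0.16722772  0.35743739] -10.809136816699592 [ 0.60224521  1.08772819 -3.53630407] [ 0.00112797 -0.02530901 -0.0277527 ] 0.013784579016356989
tx,ty -134.60082603827266 -333.06672023757443
```

>>> step_arm:
  rows:
    - {"tx": -8, "ty": -20, "tz": 0, "wx": 0, "wy": 0, "wz": -2, "claw": 10}
    - {"tx": -24, "ty": -60, "tz": 0, "wx": 0, "wy": 0, "wz": -6, "claw": 10}
    - {"tx": -42, "ty": -104, "tz": 0, "wx": 0, "wy": 0, "wz": -10, "claw": 10}
    - {"tx": -60, "ty": -148, "tz": 0, "wx": 0, "wy": 0, "wz": -14, "claw": 10}
    - {"tx": -78, "ty": -192, "tz": 0, "wx": 0, "wy": 0, "wz": -18, "claw": 10}
    - {"tx": -95, "ty": -235, "tz": 0, "wx": 0, "wy": 0, "wz": -22, "claw": 10}
    - {"tx": -110, "ty": -272, "tz": 0, "wx": 0, "wy": 0, "wz": -25, "claw": 10}
    - {"tx": -122, "ty": -302, "tz": 0, "wx": 0, "wy": 0, "wz": -27, "claw": 10}
    - {"tx": -130, "ty": -322, "tz": 0, "wx": 0, "wy": 0, "wz": -28.5, "claw": 10}
    - {"tx": -134.6, "ty": -333, "tz": 0, "wx": 0, "wy": 0, "wz": -29.05, "claw": 10}
    - {"tx": -134.6, "ty": -333, "tz": 0, "wx": 0, "wy": 0, "wz": -29.05, "claw": 10}
    - {"tx": -134.6, "ty": -333, "tz": 0, "wx": 0, "wy": 0, "wz": -29.05, "claw": 10}

```text
clock: 5.55
tool_pos: [0.5266, 0.1847, 0.3586]
tcp_rot: [0.0, 0.987, 0.159, -0.0]
ft_force: [1.0, -1.0, -3.9]
grip_width: 0.0136
```

>>> step_arm:
  rows:
    - {"tx": 0, "ty": 0, "tz": 0, "wx": 0, "wy": 0, "wz": 0, "claw": 10}
    - {"tx": 0, "ty": 0, "tz": 0, "wx": 0, "wy": 0, "wz": 0, "claw": 10}
    - {"tx": 0, "ty": 0, "tz": 0, "wx": 0, "wy": 0, "wz": 0, "claw": 10}
    - {"tx": 0, "ty": 0, "tz": 0, "wx": 0, "wy": 0, "wz": 0, "claw": 10}
    - {"tx": 0, "ty": 0, "tz": 0, "wx": 0, "wy": 0, "wz": 0, "claw": 10}

```text
clock: 6.05
tool_pos: [0.5267, 0.1847, 0.3587]
tcp_rot: [0.0, 0.987, 0.158, -0.0]
ft_force: [0.8, -0.3, -4.2]
grip_width: 0.0133
```

```bash
python3 - <<'E'
from h import *
for k in range(2):
    o=robot.observe();q=o['tcp_rot'];print(o['clock'],o['tool_pos'],np.degrees(2*np.arctan2(q[2],q[1])),o['ft_force'],o['wrist_torque'],o['grip_width'])
    if k==0: p,d=grab('top','top2'); p2,d2=grab('side','side2')
a=cv2.resize(p[180:340,160:320,::-1],(400,400));b=cv2.resize(p2[190:370,230:410,::-1],(400,400))
cv2.imwrite('pics/c2.png',np.hstack([a,b]))
E
```

```text
6.05 [0.52667116 0.18469125 0.35869832] 18.209943132746968 [ 0.77060528 -0.29290618 -4.23976863] [-0.00285234  0.0351915  -0.01726054] 0.013284236083256198
6.15 [0.52660822 0.18490305 0.35871388] 18.23056188446378 [-0.06836129  0.31466701 -2.51565665] [ 0.01464113  0.11157871 -0.0237892 ] 0.01407560517927202
```

View pics/c2.png

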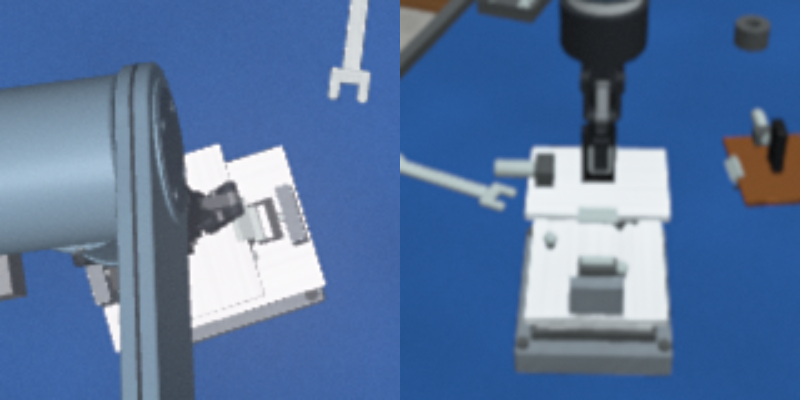

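The plate hangs above the nest, aligned, with its barrel on the +x side. I'll check the held plate's pose in the side view.

```bash
python3 - <<'E'
from m import *
f=np.load('pics/side2.npz');p=f['p'];d=f['d'];C=cloud('side',d)
h=cv2.cvtColor(p,cv2.COLOR_RGB2HSV)
m=np.zeros((480,640),bool);s=np.s_[250:292,280:360];m[s]=(h[s][...,1]<70)&(h[s][...,2]>205)&(C[s][...,2]>.14)&(C[s][...,2]<.2)
P=C[m];A=np.c_[P[:,:2]-P[:,:2].mean(0),np.ones(len(P))];c=np.linalg.lstsq(A,P[:,2],rcond=None)[0];print(len(P),'z plane',c,P.mean(0))
z=c[2]
mm=cv2.morphologyEx(m.astype(np.uint8),cv2.MORPH_CLOSE,np.ones((5,5),np.uint8));mm=cv2.morphologyEx(mm,cv2.MORPH_OPEN,np.ones((5,5),np.uint8))
c=max(cv2.findContours(mm,cv2.RETR_EXTERNAL,cv2.CHAIN_APPROX_NONE)[0],key=cv2.contourArea)[:,0]
print(cv2.minAreaRect(np.array([ray('side',u,v,z)[:2]*1000 for u,v in c],np.float32)))
E
```

```text
1430 z plane [-0.00239561 -0.0016044   0.16608767] [0.51894    0.1919152  0.16608767]
((526.3750610351562, 188.13270568847656), (129.5203094482422, 106.96989440917969), 17.99150848388672)
```

>>> step_arm:
  rows:
    - {"tx": 0, "ty": 0, "tz": 8, "wx": 0, "wy": 0, "wz": 0, "claw": 10}
    - {"tx": 0, "ty": 0, "tz": 18, "wx": 0, "wy": 0, "wz": 0, "claw": 10}
    - {"tx": 0, "ty": 0, "tz": 27, "wx": 0, "wy": 0, "wz": 0, "claw": 10}
    - {"tx": 0, "ty": 0, "tz": 33, "wx": 0, "wy": 0, "wz": 0, "claw": 10}
    - {"tx": 0, "ty": 0, "tz": 36, "wx": 0, "wy": 0, "wz": 0, "claw": 10}
    - {"tx": 0, "ty": 0, "tz": 36, "wx": 0, "wy": 0, "wz": 0, "claw": 10}
    - {"tx": 0, "ty": 0, "tz": 36, "wx": 0, "wy": 0, "wz": 0, "claw": 10}
    - {"tx": 0, "ty": 0, "tz": 36, "wx": 0, "wy": 0, "wz": 0, "claw": 10}

```text
clock: 6.95
tool_pos: [0.5267, 0.1851, 0.3232]
tcp_rot: [0.0, 0.987, 0.159, 0.0]
ft_force: [0.4, 0.4, -4.3]
grip_width: 0.0136
```

>>> step_arm:
  rows:
    - {"tx": 0, "ty": 0, "tz": 1, "wx": 0, "wy": 0, "wz": 0, "claw": 10}
    - {"tx": 0, "ty": 0, "tz": 2, "wx": 0, "wy": 0, "wz": 0, "claw": 10}
    - {"tx": 0, "ty": 0, "tz": 3, "wx": 0, "wy": 0, "wz": 0, "claw": 10}
    - {"tx": 0, "ty": 0, "tz": 4, "wx": 0, "wy": 0, "wz": 0, "claw": 10}
    - {"tx": 0, "ty": 0, "tz": 4, "wx": 0, "wy": 0, "wz": 0, "claw": 10}
    - {"tx": 0, "ty": 0, "tz": 4, "wx": 0, "wy": 0, "wz": 0, "claw": 10}

```text
clock: 7.55
tool_pos: [0.5269, 0.1848, 0.3191]
tcp_rot: [0.0, 0.987, 0.158, 0.001]
ft_force: [0.4, -3.1, -0.9]
grip_width: 0.0133
```

>>> step_arm:
  rows:
    - {"tx": 0, "ty": 0, "tz": 1, "wx": 0, "wy": 0, "wz": 0, "claw": 10}
    - {"tx": 0, "ty": 0, "tz": 2, "wx": 0, "wy": 0, "wz": 0, "claw": 10}
    - {"tx": 0, "ty": 0, "tz": 3, "wx": 0, "wy": 0, "wz": 0, "claw": 10}
    - {"tx": 0, "ty": 0, "tz": 4, "wx": 0, "wy": 0, "wz": 0, "claw": 10}
    - {"tx": 0, "ty": 0, "tz": 4, "wx": 0, "wy": 0, "wz": 0, "claw": 10}
    - {"tx": 0, "ty": 0, "tz": 4, "wx": 0, "wy": 0, "wz": 0, "claw": 10}

```text
clock: 8.15
tool_pos: [0.527, 0.1854, 0.316]
tcp_rot: [-0.0, 0.987, 0.159, 0.001]
ft_force: [0.4, -2.2, 7.3]
grip_width: 0.0135
```

>>> step_arm:
  rows:
    - {"tx": 0, "ty": 0.3, "tz": 1, "wx": 0, "wy": 0, "wz": 0, "claw": 10}
    - {"tx": 0, "ty": 0.5, "tz": 2, "wx": 0, "wy": 0, "wz": 0, "claw": 10}
    - {"tx": 0, "ty": 0.5, "tz": 2, "wx": 0, "wy": 0, "wz": 0, "claw": 10}
    - {"tx": 0, "ty": 0.5, "tz": 2, "wx": 0, "wy": 0, "wz": 0, "claw": 10}

```text
clock: 8.55
tool_pos: [0.5273, 0.185, 0.3145]
tcp_rot: [-0.0, 0.987, 0.159, 0.002]
ft_force: [1.1, -0.8, 9.3]
grip_width: 0.0138
```

>>> step_arm:
  rows:
    - {"tx": 0, "ty": 0, "tz": 1, "wx": 0, "wy": 0, "wz": 0, "claw": 10}
    - {"tx": 0, "ty": 0, "tz": 2, "wx": 0, "wy": 0, "wz": 0, "claw": 10}
    - {"tx": 0, "ty": 0, "tz": 2, "wx": 0, "wy": 0, "wz": 0, "claw": 10}
    - {"tx": 0, "ty": 0, "tz": 2, "wx": 0, "wy": 0, "wz": 0, "claw": 10}

```text
clock: 8.95
tool_pos: [0.5274, 0.185, 0.3121]
tcp_rot: [-0.0, 0.987, 0.159, 0.002]
ft_force: [1.9, -1.1, 5.6]
grip_width: 0.0136
```

>>> step_arm:
  rows:
    - {"tx": 0, "ty": 0, "tz": 0.5, "wx": 0, "wy": 0, "wz": 0, "claw": 10}
    - {"tx": 0, "ty": 0, "tz": 1, "wx": 0, "wy": 0, "wz": 0, "claw": 10}
    - {"tx": 0, "ty": 0, "tz": 1, "wx": 0, "wy": 0, "wz": 0, "claw": 10}
    - {"tx": 0, "ty": 0, "tz": 1, "wx": 0, "wy": 0, "wz": 0, "claw": 10}

```text
clock: 9.35
tool_pos: [0.5264, 0.1846, 0.3086]
tcp_rot: [-0.0, 0.987, 0.159, -0.001]
ft_force: [2.5, -0.9, -5.4]
grip_width: 0.0136
```

>>> step_arm:
  rows:
    - {"tx": 0, "ty": 0, "tz": 0.5, "wx": 0, "wy": 0, "wz": 0, "claw": 10}
    - {"tx": 0, "ty": 0, "tz": 1, "wx": 0, "wy": 0, "wz": 0, "claw": 10}
    - {"tx": 0, "ty": 0, "tz": 1, "wx": 0, "wy": 0, "wz": 0, "claw": 10}
    - {"tx": 0, "ty": 0, "tz": 1, "wx": 0, "wy": 0, "wz": 0, "claw": 10}

```text
clock: 9.75
tool_pos: [0.5262, 0.1845, 0.3078]
tcp_rot: [-0.0, 0.987, 0.159, -0.001]
ft_force: [1.2, -0.1, -9.9]
grip_width: 0.0131
```

>>> step_arm:
  rows:
    - {"tx": 0, "ty": 0, "tz": 0.5, "wx": 0, "wy": 0, "wz": 0, "claw": 10}
    - {"tx": 0, "ty": 0, "tz": 1, "wx": 0, "wy": 0, "wz": 0, "claw": 10}
    - {"tx": 0, "ty": 0, "tz": 1, "wx": 0, "wy": 0, "wz": 0, "claw": 10}
    - {"tx": 0, "ty": 0, "tz": 1, "wx": 0, "wy": 0, "wz": 0, "claw": 10}

```text
clock: 10.15
tool_pos: [0.5263, 0.1845, 0.3073]
tcp_rot: [-0.0, 0.987, 0.159, -0.001]
ft_force: [-2.0, -1.0, -8.9]
grip_width: 0.0136
```

>>> step_arm:
  rows:
    - {"tx": 0, "ty": 0, "tz": 0.5, "wx": 0, "wy": 0, "wz": 0, "claw": 10}
    - {"tx": 0, "ty": 0, "tz": 1, "wx": 0, "wy": 0, "wz": 0, "claw": 10}
    - {"tx": 0, "ty": 0, "tz": 1, "wx": 0, "wy": 0, "wz": 0, "claw": 10}
    - {"tx": 0, "ty": 0, "tz": 1, "wx": 0, "wy": 0, "wz": 0, "claw": 10}

```text
clock: 10.55
tool_pos: [0.5267, 0.1845, 0.3065]
tcp_rot: [-0.0, 0.987, 0.159, -0.0]
ft_force: [-1.1, -0.5, -11.1]
grip_width: 0.0135
```

>>> step_arm:
  rows:
    - {"tx": 0, "ty": 0, "tz": 0.5, "wx": 0, "wy": 0, "wz": 0, "claw": 10}
    - {"tx": 0, "ty": 0, "tz": 1, "wx": 0, "wy": 0, "wz": 0, "claw": 10}
    - {"tx": 0, "ty": 0, "tz": 1, "wx": 0, "wy": 0, "wz": 0, "claw": 10}
    - {"tx": 0, "ty": 0, "tz": 1, "wx": 0, "wy": 0, "wz": 0, "claw": 10}

```text
clock: 10.95
tool_pos: [0.5268, 0.1846, 0.3056]
tcp_rot: [-0.0, 0.987, 0.159, 0.0]
ft_force: [-0.3, -0.2, -10.8]
grip_width: 0.0133
```

>>> step_arm:
  rows:
    - {"tx": 0, "ty": 0, "tz": 0.5, "wx": 0, "wy": 0, "wz": 0, "claw": 10}
    - {"tx": 0, "ty": 0, "tz": 0.5, "wx": 0, "wy": 0, "wz": 0, "claw": 10}
    - {"tx": 0, "ty": 0, "tz": 0.5, "wx": 0, "wy": 0, "wz": 0, "claw": 10}

```text
clock: 11.25
tool_pos: [0.5268, 0.1846, 0.3053]
tcp_rot: [-0.0, 0.987, 0.159, 0.0]
ft_force: [0.5, 0.6, -10.0]
grip_width: 0.0139
```

>>> step_arm:
  rows:
    - {"tx": 0, "ty": 0, "tz": 0.5, "wx": 0, "wy": 0, "wz": 0, "claw": 10}
    - {"tx": 0, "ty": 0, "tz": 0.5, "wx": 0, "wy": 0, "wz": 0, "claw": 10}
    - {"tx": 0, "ty": 0, "tz": 0.5, "wx": 0, "wy": 0, "wz": 0, "claw": 10}

```text
clock: 11.55
tool_pos: [0.5268, 0.1846, 0.3048]
tcp_rot: [-0.0, 0.987, 0.159, 0.0]
ft_force: [1.0, -0.0, -9.2]
grip_width: 0.0134
```

>>> step_arm:
  rows:
    - {"tx": 0, "ty": 0, "tz": 0.5, "wx": 0, "wy": 0, "wz": 0, "claw": 10}
    - {"tx": 0, "ty": 0, "tz": 0.5, "wx": 0, "wy": 0, "wz": 0, "claw": 10}
    - {"tx": 0, "ty": 0, "tz": 0.5, "wx": 0, "wy": 0, "wz": 0, "claw": 10}

```text
clock: 11.85
tool_pos: [0.5268, 0.1846, 0.3043]
tcp_rot: [-0.0, 0.987, 0.159, 0.0]
ft_force: [0.0, -1.7, -9.2]
grip_width: 0.0136
```

>>> step_arm:
  rows:
    - {"tx": 0, "ty": 0, "tz": 0.5, "wx": 0, "wy": 0, "wz": 0, "claw": 10}
    - {"tx": 0, "ty": 0, "tz": 0.5, "wx": 0, "wy": 0, "wz": 0, "claw": 10}
    - {"tx": 0, "ty": 0, "tz": 0.5, "wx": 0, "wy": 0, "wz": 0, "claw": 10}

```text
clock: 12.15
tool_pos: [0.5268, 0.1845, 0.3038]
tcp_rot: [0.0, 0.987, 0.159, 0.0]
ft_force: [-0.1, -1.4, -7.9]
grip_width: 0.0136
```

>>> step_arm:
  rows:
    - {"tx": 0, "ty": 0, "tz": 0.5, "wx": 0, "wy": 0, "wz": 0, "claw": 10}
    - {"tx": 0, "ty": 0, "tz": 0.5, "wx": 0, "wy": 0, "wz": 0, "claw": 10}
    - {"tx": 0, "ty": 0, "tz": 0.5, "wx": 0, "wy": 0, "wz": 0, "claw": 10}

```text
clock: 12.45
tool_pos: [0.5267, 0.1844, 0.3035]
tcp_rot: [0.0, 0.987, 0.159, 0.0]
ft_force: [-1.7, -2.2, -4.7]
grip_width: 0.0133
```

>>> step_arm:
  rows:
    - {"tx": 0, "ty": 0, "tz": 0.5, "wx": 0, "wy": 0, "wz": 0, "claw": 10}
    - {"tx": 0, "ty": 0, "tz": 0.5, "wx": 0, "wy": 0, "wz": 0, "claw": 10}
    - {"tx": 0, "ty": 0, "tz": 0.5, "wx": 0, "wy": 0, "wz": 0, "claw": 10}

```text
clock: 12.75
tool_pos: [0.5267, 0.1844, 0.3033]
tcp_rot: [0.0, 0.987, 0.159, 0.0]
ft_force: [-1.5, -4.0, 0.3]
grip_width: 0.0137
```

>>> step_arm:
  rows:
    - {"tx": -0.3, "ty": 0.3, "tz": 0, "wx": 0, "wy": 0, "wz": 0, "claw": 10}
    - {"tx": -0.5, "ty": 0.6, "tz": 0, "wx": 0, "wy": 0, "wz": 0, "claw": 10}
    - {"tx": -0.5, "ty": 0.6, "tz": 0, "wx": 0, "wy": 0, "wz": 0, "claw": 10}
    - {"tx": -0.5, "ty": 0.6, "tz": 0, "wx": 0, "wy": 0, "wz": 0, "claw": 10}

```text
clock: 13.15
tool_pos: [0.5266, 0.184, 0.3032]
tcp_rot: [-0.0, 0.987, 0.159, 0.001]
ft_force: [-1.3, -1.7, 3.5]
grip_width: 0.0138
```

```bash
python3 - <<'E'
from m import *
for k in range(3):
    o=robot.observe();q=o['tcp_rot'];print(o['clock'],o['tool_pos'],np.degrees(2*np.arctan2(q[2],q[1])),o['ft_force'],o['wrist_torque'])
    p,d=grab('side','side%d'%(3+k))
cv2.imwrite('pics/c3.png',cv2.resize(p[230:370,250:390,::-1],(600,600)))
C=cloud('side',d);h=cv2.cvtColor(p,cv2.COLOR_RGB2HSV)
m=np.zeros((480,640),bool);s=np.s_[240:350,270:370];z=C[s][...,2];m[s]=(h[s][...,1]<70)&(h[s][...,2]>205)&(z>.095)&(z<.125)&(d[s]>0)
P=C[m];A=np.c_[P[:,:2]-P[:,:2].mean(0),np.ones(len(P))];c=np.linalg.lstsq(A,P[:,2],rcond=None)[0];print(len(P),c)
E
```

```text
13.15 [0.52659125 0.18403998 0.30318231] 18.246060331971645 [-1.34986864 -1.74925373  3.47840759] [-0.25037397  0.41655225  0.06232587]
13.2 [0.52660679 0.18402318 0.30318069] 18.243339403287198 [-2.00039968 -1.68663396  4.71944825] [-0.17911263  0.42125653  0.00824067]
13.25 [0.52662041 0.18400388 0.30316625] 18.245207597084423 [-1.51887381 -1.21448147  4.27274369] [-0.20532091  0.39870629  0.0672707 ]
1421 [-0.00649814  0.00203577  0.11063031]
```

View pics/c3.png

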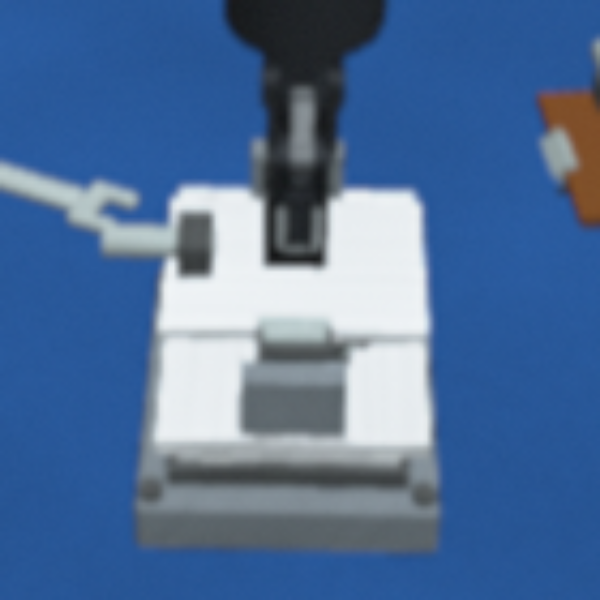

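The plate looks down between the blocks. Depth, however, puts the plate top about 6 mm below the blocks instead of 10 mm, so I'm checking that before letting go.

```bash
python3 - <<'E'
from m import *
ds=np.median([np.load(f'pics/side{k}.npz')['d'] for k in (3,4,5)],0);p=np.load('pics/side5.npz')['p']
C=cloud('side',ds)
for u in (314,322): print(u,[(v,round(C[v,u,2]*1000,1),int(p[v,u,1])) for v in range(285,334)])
C0=cloud('side',np.load('pics/side0.npz')['d']);print('before',[(v,round(C0[v,318,2]*1000,1)) for v in range(296,332)])
# plate top only, near strip by rows
for v in (278,284,290,296,302,304): print(v,np.round(np.median(C[v,292:308,2])*1000,1),np.round(np.median(C[v,332:346,2])*1000,1))
T=cloud('top',np.load('pics/top0.npz')['d']);
for u,v in((233,258),(259,282),(224,294)): print('ball top',np.round(np.sort(T[v-3:v+4,u-3:u+4,2].ravel())[-12:]*1000,1))
E
```

```text
314 [(285, np.float64(137.0), 88), (286, np.float64(135.2), 84), (287, np.float64(128.6), 71), (288, np.float64(125.8), 48), (289, np.float64(122.0), 21), (290, np.float64(117.8), 29), (291, np.float64(116.1), 96), (292, np.float64(113.2), 186), (293, np.float64(111.1), 238), (294, np.float64(111.1), 241), (295, np.float64(111.8), 240), (296, np.float64(110.0), 240), (297, np.float64(109.5), 240), (298, np.float64(110.6), 240), (299, np.float64(110.3), 240), (300, np.float64(110.1), 240), (301, np.float64(110.0), 240), (302, np.float64(111.4), 239), (303, np.float64(111.3), 230), (304, np.float64(115.7), 214), (305, np.float64(113.5), 203), (306, np.float64(119.1), 203), (307, np.float64(118.5), 202), (308, np.float64(116.2), 189), (309, np.float64(115.1), 155), (310, np.float64(118.6), 113), (311, np.float64(118.8), 90), (312, np.float64(118.9), 77), (313, np.float64(116.9), 78), (314, np.float64(114.6), 110), (315, np.float64(117.0), 140), (316, np.float64(116.5), 149), (317, np.float64(117.7), 149), (318, np.float64(118.1), 144), (319, np.float64(116.5), 128), (320, np.float64(113
[... 2498 characters left out ...]
4(116.1)), (319, np.float64(118.2)), (320, np.float64(115.0)), (321, np.float64(112.7)), (322, np.float64(109.3)), (323, np.float64(108.9)), (324, np.float64(103.3)), (325, np.float64(101.3)), (326, np.float64(98.4)), (327, np.float64(95.6)), (328, np.float64(93.2)), (329, np.float64(89.2)), (330, np.float64(86.1)), (331, np.float64(83.9))]
278 110.5 111.0
284 120.4 110.6
290 115.6 110.6
296 110.2 110.9
302 110.5 111.0
304 110.2 110.6
ball top [ 97.4  98.1  98.1  98.6  98.8  99.2  99.9 100.1 100.3 100.4 102.3 102.8]
ball top [ 96.7  97.   97.3  97.5  97.6  97.7  98.7  98.9 100.4 100.8 101.2 101.6]
ball top [  96.7   96.9   97.5   97.6   98.    98.8   99.    99.    99.5   99.6
   99.6 1164.6]
```

Referenced to the rollers (8.0 mm above the plate top, expected 7.5) and to the ball tops, the plate is home within about 1 mm and level. The 116.8 mm "block" face looks like a different, lower part. I'll relieve the side load, then press very slightly.

>>> step_arm:
  rows:
    - {"tx": -0.2, "ty": 0.1, "tz": 0, "wx": 0, "wy": 0, "wz": 0, "claw": 10}
    - {"tx": -0.4, "ty": 0.2, "tz": 0.2, "wx": 0, "wy": 0, "wz": 0, "claw": 10}
    - {"tx": -0.4, "ty": 0.2, "tz": 0.2, "wx": 0, "wy": 0, "wz": 0, "claw": 10}
    - {"tx": -0.4, "ty": 0.2, "tz": 0.2, "wx": 0, "wy": 0, "wz": 0, "claw": 10}
    - {"tx": -0.4, "ty": 0.2, "tz": 0.2, "wx": 0, "wy": 0, "wz": 0, "claw": 10}

```text
clock: 13.8
tool_pos: [0.5264, 0.1838, 0.3031]
tcp_rot: [-0.0, 0.987, 0.159, 0.001]
ft_force: [-1.4, 0.4, 5.4]
grip_width: 0.0137
```

>>> step_arm:
  rows:
    - {"tx": -0.2, "ty": 0, "tz": 0, "wx": 0, "wy": 0, "wz": 0, "claw": 10}
    - {"tx": -0.5, "ty": 0.1, "tz": 0, "wx": 0, "wy": 0, "wz": 0, "claw": 10}
    - {"tx": -0.5, "ty": 0.1, "tz": 0, "wx": 0, "wy": 0, "wz": 0, "claw": 10}
    - {"tx": -0.5, "ty": 0.1, "tz": 0, "wx": 0, "wy": 0, "wz": 0, "claw": 10}

```text
clock: 14.2
tool_pos: [0.5261, 0.1837, 0.303]
tcp_rot: [-0.0, 0.987, 0.159, 0.001]
ft_force: [0.3, 2.8, 5.8]
grip_width: 0.0134
```

```bash
python3 - <<'E'
from h import *
for k in range(3):
    o=robot.observe();print(o['tool_pos'].round(5),o['ft_force'].round(2),o['wrist_torque'].round(2)); viewer.camera('side')
E
```

```text
[0.52615 0.18367 0.30303] [0.33 2.8  5.8 ] [ 0.34 -0.04  0.06]
[0.52614 0.18366 0.30303] [-0.08  2.46  5.41] [ 0.45 -0.02  0.01]
[0.52614 0.18365 0.30302] [-0.37  2.56  5.13] [ 0.35 -0.07  0.13]
```

Side load has reversed with z unchanged, so the plate is captured by all three balls. I'll soften the grip, then release.

>>> step_arm:
  rows:
    - {"tx": 0.1, "ty": -0.2, "tz": 0, "wx": 0, "wy": 0, "wz": 0, "claw": 10}
    - {"tx": 0.1, "ty": -0.2, "tz": 0, "wx": 0, "wy": 0, "wz": 0, "claw": 10}
    - {"tx": 0.1, "ty": -0.2, "tz": 0, "wx": 0, "wy": 0, "wz": 0, "claw": 10}
    - {"tx": 0.1, "ty": -0.2, "tz": 0, "wx": 0, "wy": 0, "wz": 0, "claw": 10}
  grip_force: 20

```text
clock: 14.75
tool_pos: [0.5262, 0.1837, 0.303]
tcp_rot: [-0.0, 0.987, 0.159, 0.001]
ft_force: [0.4, 1.8, 5.3]
grip_width: 0.0135
```

>>> step_arm:
  rows:
    - {"tx": 0, "ty": 0, "tz": 0, "wx": 0, "wy": 0, "wz": 0, "claw": 20}
    - {"tx": 0, "ty": 0, "tz": 0, "wx": 0, "wy": 0, "wz": 0, "claw": 35}
    - {"tx": 0, "ty": 0, "tz": 0, "wx": 0, "wy": 0, "wz": 0, "claw": 35}
    - {"tx": 0, "ty": 0, "tz": 0, "wx": 0, "wy": 0, "wz": 0, "claw": 35}
    - {"tx": 0, "ty": 0, "tz": 0, "wx": 0, "wy": 0, "wz": 0, "claw": 35}

```text
clock: 15.25
tool_pos: [0.5256, 0.1834, 0.3023]
tcp_rot: [0.0, 0.987, 0.158, -0.0]
ft_force: [0.8, 0.3, 1.7]
grip_width: 0.0348
```

>>> step_arm:
  rows:
    - {"tx": 0, "ty": 0, "tz": -10, "wx": 0, "wy": 0, "wz": 0, "claw": 35}
    - {"tx": 0, "ty": 0, "tz": -30, "wx": 0, "wy": 0, "wz": 0, "claw": 35}
    - {"tx": 0, "ty": 0, "tz": -60, "wx": 0, "wy": 0, "wz": 0, "claw": 35}
    - {"tx": 0, "ty": 0, "tz": -90, "wx": 0, "wy": 0, "wz": 0, "claw": 35}
    - {"tx": 0, "ty": 0, "tz": -120, "wx": 0, "wy": 0, "wz": 0, "claw": 35}
    - {"tx": 0, "ty": 0, "tz": -120, "wx": 0, "wy": 0, "wz": 0, "claw": 35}
    - {"tx": 0, "ty": 0, "tz": -120, "wx": 0, "wy": 0, "wz": 0, "claw": 35}

```text
clock: 15.95
tool_pos: [0.5256, 0.1835, 0.4237]
tcp_rot: [0.0, 0.987, 0.159, 0.001]
ft_force: [0.2, 0.1, -0.8]
grip_width: 0.0348
```

```bash
python3 - <<'E'
from m import *
ds=[]
for k in range(3):
    p,d=grab('side','side%d'%(7+k));ds.append(d)
d=np.median(ds,0);C=cloud('side',d);h=cv2.cvtColor(p,cv2.COLOR_RGB2HSV)
m=np.zeros((480,640),bool);s=np.s_[240:350,270:370];z=C[s][...,2];m[s]=(h[s][...,1]<70)&(h[s][...,2]>225)&(z>.1)&(z<.118)&(d[s]>0)
P=C[m];A=np.c_[P[:,:2]-P[:,:2].mean(0),np.ones(len(P))];c=np.linalg.lstsq(A,P[:,2],rcond=None)[0];print('plate plane',len(P),c)
print('roller',np.median(C[306:308,312:325,2]))
print(robot.observe()['ft_force'],robot.observe()['clock'],robot.observe()['tool_pos'])
cv2.imwrite('pics/c4.png',cv2.resize(p[210:370,230:390,::-1],(600,600)))
E
```

```text
plate plane 1321 [-0.00183738  0.00135272  0.11043995]
roller 0.11787493231131174
[ 0.02588862  0.21799923 -0.23883803] 16.1 [0.52531043 0.18344004 0.42136639]
```

View pics/c4.png

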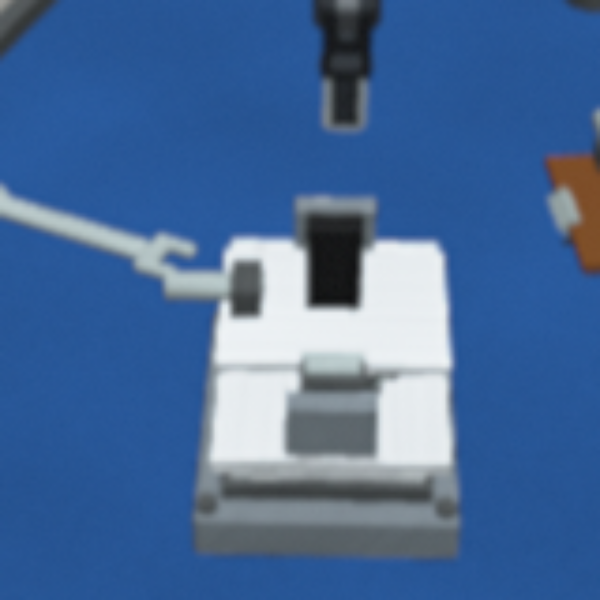

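The plate stays put, level, with its barrel at +x. The roller top is 7.4 mm above the plate top (7.5 expected at home), and the gripper is clear.

```bash
python3 -c "
from workcell import robot
print(robot.finish_job())"
```

```text
the job is handed in; nothing more can be done
None
```

The plate is back on its mount and the job is handed in at about 16 s; no verdict was reported.

I gripped the plate by its handle and lifted it. I then lowered it past the rollers in steps of 2 mm or less, shrinking to 0.5 mm. The wrist read up to +9 N going over the crests, then about −11 N as the springs pulled. It touched the balls still held, with at most about 6 N of press at the wrist. I then relieved the side load, and when a further small shift reversed it with no change in height, I took the plate as captured by the balls and let go.

**Last checks, with the gripper clear:**
- **Level:** the plate's slope was about 0.002 rad.
- **Height:** the roller top stood 7.4 mm above the plate top, against 7.5 mm expected at home. The ball-top heights agreed to about 1 mm.
- **Wrist force:** it read about zero.
- **Not re-measured:** the plate's sideways position and yaw after release, and the roller slides. I did not measure the bystanders either, but the arm never went near them.

**One disagreement:** the flat grey block faces measured only about 6 mm above the plate top instead of the 10 mm the text implies, which would put the plate several mm high. I went with the roller and ball heights and the force readings, which all pointed to home. I took those faces to be a lower part of the blocks, but did not confirm it.

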